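# Weigh the mortar bar and lay it on the bend jig

### The arm

A 6-joint arm with a two-finger parallel gripper is mounted at the origin on the work surface. World frame = base frame: x ahead of the robot, y to its left, z up, the work surface at z = 0. Lengths are in m, angles in rad, forces in N, time in s.
With the tool pointing down it reaches from about 0.325 to 0.775 m from the base axis. Payload 5.5 kg.
Tool frame: the origin (TCP) lies at the very end of the fingers, on their centre line; the grasp point (between the pads) lies bot.hold_point_z behind it (bot.hold_point_z is the distance from the TCP to the grasp point, in m); z points along the fingers, y is the line along which they close (so a half turn about z gives the same grasp; the last joint's range is limited). The gripper opens to 88 mm and grips with 3 to 60 N. Pads are 20 mm wide; open, the fingers measure 115 mm over their backs; the gripper's body (75 mm by 178 mm) begins 61 mm behind the grasp point.
Start: joints at [1.068, 0.091, 1.231, -0, 1.82, -0.057], TCP at [0.259, 0.541, 0.19] pointing down, gripper open.
Joint ranges: [-2.87, 2.87], [-0.86, 2.18], [0.17, 2.46], [-1.51, 4.65], [0.06, 2.69], [-2.65, 2.65]. Speed limits (rad/s): [2.57, 2.57, 3.01, 3.14, 3.14, 3.14].

### API

Orientations are given as a rotation vector (axis times angle).
In Python, from cell import bot gives the robot as it stands.
- The arm moves only by the tool drive_tool, never from a script. Its argument "plan" is a list that holds one entry, the list of rows, each a list of 5 numbers: the opening, from 0 (shut) to 1 (fully open), then the shift along the world's x, y, z in m, then the turn about the world's z in degrees. A call has 1 to 10 rows; each row shifts and turns the commanded pose from where the row before left it; what a row does not reach is not made up. A row lasts 1/8 s, in which the tool goes at most 62.5 mm and 10.7 degrees, less where a joint would pass 70% of its speed; a pose out of reach is approached as far as the arm can. A call with a gripper value outside its range is refused whole. The fingers move at their own pace and stop on an object; "squeeze" is the grip in N (left out, the last holds). Time passes only in rows, so rows that do not move let the fingers close. It gives the time, the measured TCP pose, the force, the opening and the grip force at its end, in the units of the state.
- bot.get_obs(): the state, without advancing time (a new reading comes with each control period).
- bot.read_camera(name): name is "scene" or "top" or "wrist"; returns a dict with "img" (384x512x3 uint8, red, green, blue), "fov_y" (degrees; the focal length in pixels is half the picture's height over the tangent of half this angle, whatever the lens; pixels are square), "cx", "cy" (the principal point, pixels), "extrinsics" (4x4, takes a point from world to camera coordinates). Camera axes: x right, y up, looking along -z (the intrinsics and any distortion apply to the point x, -y, -z); pixel columns grow to the right and rows downward; lengths in m; the calibration is good to about 2 mm. A picture is of the moment at which its call begins. There is no depth.
- bot.hand_in(): hands the job in; it is judged then, once.
The state is a dict: "time_s": time; "qpos": joint angles; "qvel": joint speeds; "joint_efforts": joint torques, N m; "tcp_pos": TCP position; "eef_rot": TCP orientation; "contact_force": force on the tool from outside, world axes, zero at the start; "moment": the same for the moment, N m; "width": opening from 0.0 (shut) to 1.0 (fully open); "finger_force": force on a finger pad.
Only numpy, scipy, OpenCV 4.12 (cv2) and the standard library are available. Lean on these libraries where they do the work, as an engineer would, in place of code of your own. Each camera call takes 0.05 s, during which the arm holds its last target. There are 200 camera calls.

### The job

Take the full-length square mortar bar from its pocket in the tray and weigh it: set it down on the balance pan and let go of it for a moment. Then take it up again, now by its long sides because the jig leaves no room for fingers at the ends, and lay it squarely across both rollers of the bend jig, centred between the two end cheeks, and leave it resting there. Put it down both times without letting it drop, and leave the other three pieces in their pockets.

Things in the scene. Friction and masses are not known exactly. Their poses are not given: they have to be found in the camera images.
- bar: the full-length square mortar bar, plain grey, 60 x 18 x 18 mm, 30 to 60 g. Origin at its centre, x along its 60 mm length. It starts lying in one of the tray's four pockets, which pocket varies.
- core_a: a round mortar core, same grey, 18 mm diameter, 60 mm long, lying in another pocket; origin at its centre, x along its length. Stays there.
- core_b: a second round core just like core_a, in another pocket. Stays there.
- stub: a broken short piece of square bar, same grey, 34 x 18 x 18 mm, in another pocket; origin at its centre, x along its length. Stays there.
- tray: fixed black tray, 136 x 144 mm; origin under its centre, z up. Four pockets along x, centred at y = -51, -17, 17, 51 mm, 21 mm wide, between ribs x -27 to 27 mm, 29 mm high. Pocket floor 12 mm above the table: pieces' tops at 30 mm, long sides hidden by ribs. Beyond the rib ends are finger troughs 38 mm long, floor at 4 mm, outer rim 7 mm high: full-length pieces stand 3 mm out at each end.
- balance: white laboratory balance, fixed, 200 (x) x 160 (y) mm and 52 mm high, with a round steel pan on top and a dark display on its -x edge; origin under its centre, z up.
- pan (a point): centre of the top face of the balance's round flat pan, 126 mm diameter, 66 mm above the table.
- jig: dark steel fixed bend jig, base 124 (x) x 74 (y) x 14 mm; origin under its centre, z up. Two bright rollers, 10 mm diameter, 60 mm long, lie along y at x = -22 and 22 mm, tops 30 mm above the table. End cheeks: inner faces at x = -35 and 35 mm, 8 mm thick, 30 mm wide in y, tops at 56 mm, leaving a bar 5 mm at each end, too little for a finger. The bar's long sides are free.
- seat (a point): the point midway between the two rollers and cheeks, at the height of the roller tops (30 mm above the table); a seated bar's centre is 9 mm above it. Axes as the jig's.
Things that resemble listed ones, but are neither listed nor needed, are in the scene too. What is shaped like the bar but blue is not meant.

How it is judged:
By the outcome, as a careful person would: the job done as asked, in the order asked, and still so for the second after the job is handed in, with the robot touching nothing.
It also fails if it takes over 61 s, if anything falls off the work surface, if the arm or the gripper's body presses on something with over 40 N, if the wrist force passes 120 N, or if a joint passes its speed limit or range.

## Working session

There is one attempt and no reset: what is moved stays moved. The work goes in short steps, Python scripts to look and compute and a tool call to move; the robot and the scene stay as the last step left them, time stands still between calls to the robot, and variables do not carry over. Pictures are saved under pics/ and viewed, at most 10 in all, crops included, and the job is handed in when it is done.

Besides the shell and the picture viewer there is one more tool, called by a JSON object that holds its "op" and its "data". drive_tool: Moves the arm, as the interface text tells. Its arguments: {"type":"object","properties":{"plan":{"type":"array"},"squeeze":{"type":"number"}},"required":["plan"]}

```bash
mkdir -p pics; ls; python3 - <<'E'
from cell import bot
import cv2,numpy as np
o=bot.get_obs();print(o, bot.hold_point_z)
for n in("top","scene"):
    c=bot.read_camera(n);cv2.imwrite(f"pics/{n}0.png",cv2.resize(c["img"][:,:,::-1],None,fx=1.5,fy=1.5,interpolation=cv2.INTER_CUBIC))
    print(n,{k:v for k,v in c.items() if k!="img"})
E
```

```text
pics
{'time_s': 0.0, 'qpos': array([ 1.06827933e+00,  9.18173247e-02,  1.23187213e+00, -9.67371062e-06,
        1.81980853e+00, -5.66961172e-02]), 'qvel': array([-0.00070722,  0.00044143,  0.00020744, -0.0006827 , -0.00353898,
        0.00120562]), 'joint_efforts': array([-1.41248078e-03, -4.46441960e+01, -4.06454337e+01,  6.97143981e-02,
        2.92193948e-02, -1.29104556e-04]), 'tcp_pos': array([0.25854692, 0.54103445, 0.18923959]), 'eef_rot': array([-6.94397790e-01, -3.06335777e+00,  2.88023897e-03]), 'contact_force': array([ 0.77045976, -0.67496269,  0.02019912]), 'moment': array([-0.02137184, -0.02287816,  0.02096148]), 'finger_force': 0.0, 'width': 0.9987218936858908} 0.0187
top {'fov_y': 49.803126065615864, 'cx': 250.77299546278334, 'cy': 183.53458292006596, 'extrinsics': array([[ 1.86026641e-02, -9.99815340e-01,  4.81935449e-03,
         4.24386849e-03],
       [ 9.76792506e-01,  1.92025788e-02,  2.13325249e-01,
        -6.00190738e-01],
       [-2.13378400e-01,  7.39091399e-04,  9.76969351e-01,
        -9.86857241e-01],
       [ 0.00000000e+00,  0.00000000e+00,  0.00000000e+00,
         1.00000000e+00]])}
scene {'fov_y': 49.78254853895725, 'cx': 249.27017230314678, 'cy': 188.87794449010215, 'extrinsics': array([[ 0.05714981,  0.99835573, -0.00444349, -0.04649452],
       [-0.85570025,  0.05127548,  0.51492514,  0.47473168],
       [ 0.5143063 , -0.02562557,  0.85722363, -1.28479954],
       [ 0.        ,  0.        ,  0.        ,  1.        ]])}
```

View pics/top0.png

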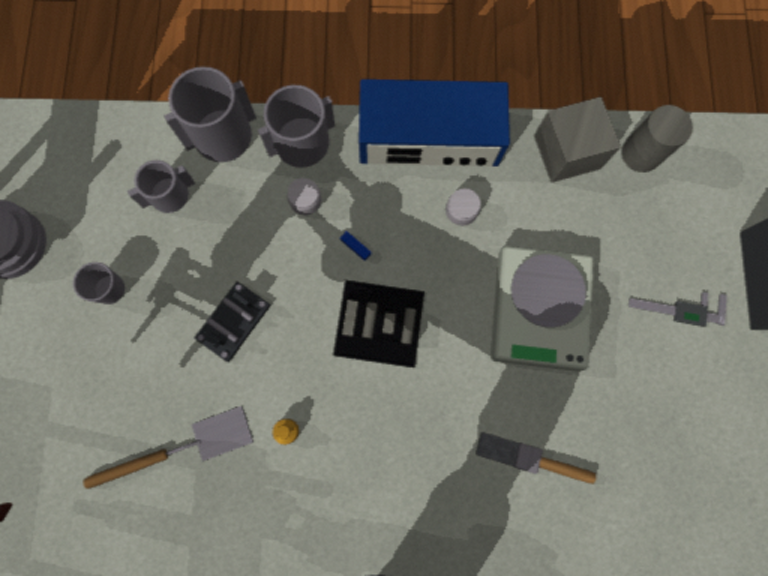

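View pics/scene0.png

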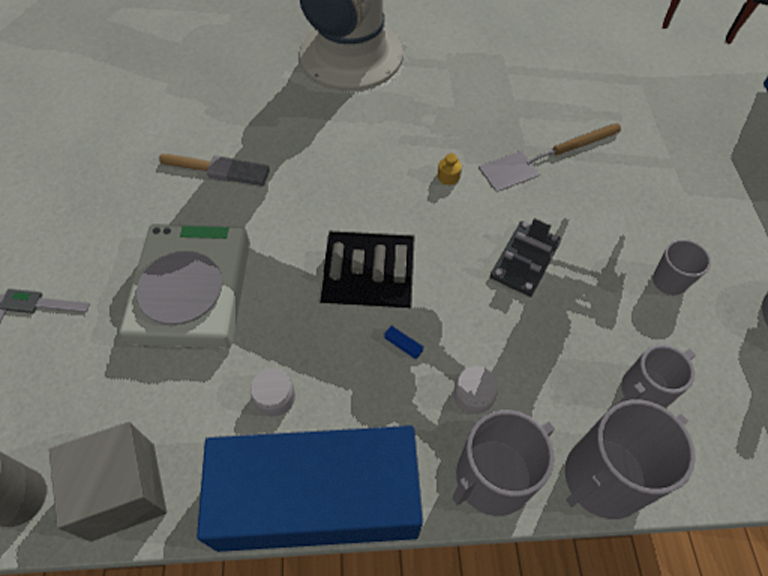

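Top view (1.5x): tray at (379,323) with four pieces at (350,318), (370,320), (389,323) (the stub) and (408,326). The jig is at (233,320) and the pan at (549,289). The leftmost piece looks broad and flat, so I'll enlarge to check it.

```bash
cat > h.py <<'E'
import numpy as np,cv2
from cell import bot
def K(c):
    f=c["img"].shape[0]/2/np.tan(np.radians(c["fov_y"])/2); return f
def ray(c,u,v,z):
    f=K(c);E=c["extrinsics"];R=E[:3,:3];t=E[:3,3]
    d=R.T@np.array([(u-c["cx"])/f,-(v-c["cy"])/f,-1]);o=-R.T@t
    return o+d*(z-o[2])/d[2]
def proj(c,p):
    f=K(c);q=c["extrinsics"][:3,:3]@np.array(p)+c["extrinsics"][:3,3]
    return c["cx"]+f*q[0]/-q[2],c["cy"]-f*q[1]/-q[2]
E
python3 - <<'E'
from h import *
c=bot.read_camera("top");s=bot.read_camera("scene")
def crop(i,x,y,w,h,W):return cv2.resize(i[y:y+h,x:x+w,::-1],(W,W*h//w),interpolation=cv2.INTER_CUBIC)
a=crop(c["img"],215,180,75,70,400);b=crop(s["img"],210,150,75,60,400)
a2=crop(c["img"],120,180,75,70,400);b2=crop(s["img"],320,140,75,60,400)
cv=np.zeros((373+320,800,3),np.uint8)
cv[:a.shape[0],:400]=a;cv[:a2.shape[0],400:]=a2;cv[373:373+b.shape[0],:400]=b;cv[373:373+b2.shape[0],400:]=b2
cv=cv2.resize(cv,(690,598));cv2.imwrite("pics/crop1.png",cv2.convertScaleAbs(cv,alpha=1.6))
for n,u,v,z in [("p1",350,318,.03),("p2",370,320,.03),("p3",389,323,.03),("p4",408,326,.03),("trTL",345,282,.007),("trTR",425,291,.007),("trBR",415,366,.007),("trBL",334,355,.007),("jig",233,320,.02),("pan",549,289,.066)]:
    p=ray(c,u/1.5,v/1.5,z);print(n,p.round(4),np.hypot(*p[:2]).round(3))
E
```

```text
p1 [0.5313 0.0594 0.03  ] 0.535
p2 [0.5285 0.0249 0.03  ] 0.529
p3 [ 0.5239 -0.008   0.03  ] 0.524
p4 [ 0.5193 -0.0408  0.03  ] 0.521
trTL [0.5993 0.0711 0.007 ] 0.603
trTR [ 0.5857 -0.0718  0.007 ] 0.59
trBR [ 0.4529 -0.0547  0.007 ] 0.456
trBL [0.4692 0.0864 0.007 ] 0.477
jig [0.5253 0.2632 0.02  ] 0.588
pan [ 0.5818 -0.2763  0.066 ] 0.644
```

View pics/crop1.png

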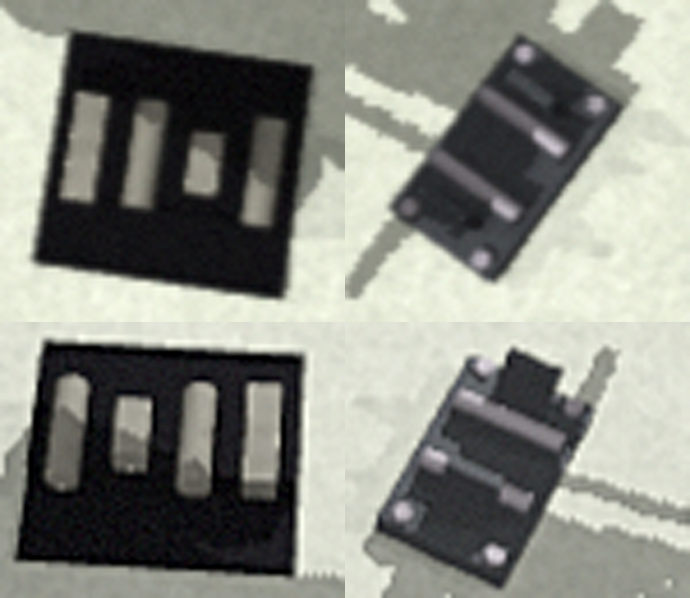

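The crop shows square, flat ends at both views for the leftmost piece in the top view (350,318), which is the rightmost in the scene view. Pieces 2 and 4 have rounded ends and shading, so they are the cores, and piece 3 is the short stub. The bar is piece 1, at about (0.532, 0.059), with the tray turned about -6.6°. I'll move above it.

{"op": "drive_tool", "data": {"plan": [[[1,0.0273,-0.0482,0,-7.1],[1,0.0273,-0.0482,0,-7.1],[1,0.0273,-0.0482,0,-7.1],[1,0.0273,-0.0482,0,-7.1],[1,0.0273,-0.0482,0,-7.1],[1,0.0273,-0.0482,0,-7.1],[1,0.0273,-0.0482,0,-7.1],[1,0.0273,-0.0482,0,-7.1],[1,0.0273,-0.0482,0,-7.1],[1,0.0273,-0.0482,0,-7.1]]], "squeeze": 20}}

```text
time_s: 1.45
tcp_pos: [0.5323, 0.0576, 0.1902]
eef_rot: [-2.349, -2.086, -0.0]
contact_force: [0.7, 0.5, -0.4]
width: 1.004
finger_force: 0.0
```

{"op": "drive_tool", "data": {"plan": [[[1,0,0,-0.03,0],[1,0,0,0,0],[1,0,0,0,0]]]}}

```text
time_s: 1.82
tcp_pos: [0.5316, 0.0598, 0.1611]
eef_rot: [2.344, 2.092, 0.001]
contact_force: [-0.6, 0.7, 1.2]
width: 1.001
finger_force: 0.0
```

```bash
cat >> h.py <<'E'
from scipy.spatial.transform import Rotation as Ro
def st():
    o=bot.get_obs();R=Ro.from_rotvec(o["eef_rot"]).as_matrix()
    print("t",round(o["time_s"],2),"tcp",o["tcp_pos"].round(4),"close dir",np.degrees(np.arctan2(R[1,1],R[0,1])).round(2),"tilt",R[:,2].round(3),"w",round(o["width"]*88,1),"F",o["contact_force"].round(1),"q",o["qpos"].round(2))
    return o
E
python3 - <<'E'
from h import *
st();c=bot.read_camera("wrist");cv2.imwrite("pics/w1.png",cv2.convertScaleAbs(cv2.resize(c["img"][:,:,::-1],None,fx=1.5,fy=1.5),alpha=1.5))
E
```

```text
t 1.82 tcp [0.5316 0.0598 0.1611] close dir -6.49 tilt [ 0.  0. -1.] w 88.1 F [-0.6  0.7  1.2] q [ 0.05 -0.09  1.46  0.    1.77  0.16]
```

View pics/w1.png

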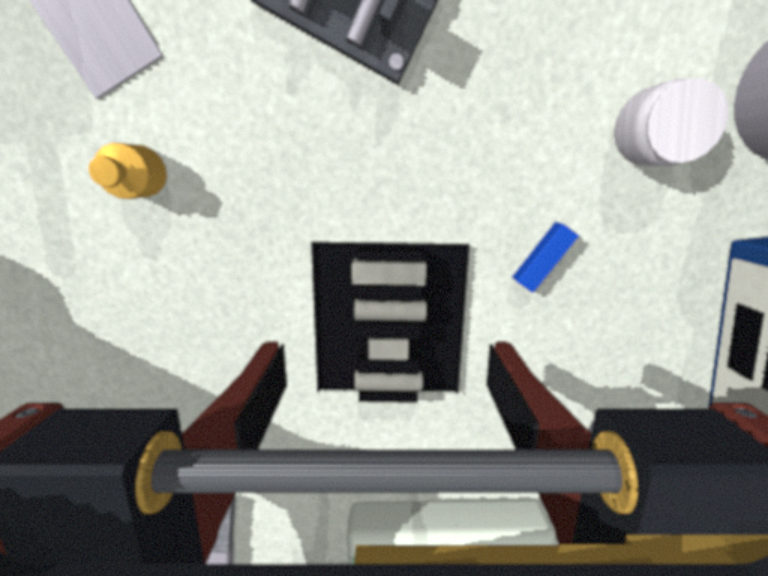

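The wrist view (1.5x) shows the bar as the top piece, about (352..427, 262..285), and square with the fingers. I'll measure it against the TCP.

```bash
python3 - <<'E'
from h import *
c=bot.read_camera("wrist")
g=c["img"].astype(int).min(2)
f=(g>60).astype(np.uint8);f[:,:210]=0;f[:,310:]=0;f[:164]=0;f[250:]=0
n,l,s,ce=cv2.connectedComponentsWithStats(f)
for i in range(1,n):
    if 150<s[i,4]<3000:
        r=cv2.minAreaRect(np.argwhere(l==i)[:,::-1].astype(np.float32)); b=cv2.boxPoints(r)
        w=np.array([ray(c,*p,.03) for p in b]);print(s[i],w[:,:2].round(4).tolist(),"c",w.mean(0).round(4),"L",np.linalg.norm(w[0]-w[1]).round(3),np.linalg.norm(w[1]-w[2]).round(3))
for uv in [(470,243),(466,390),(313,242),(319,390)]: print(ray(c,uv[0]/1.5,uv[1]/1.5,.007).round(4))
t=st()["tcp_pos"];print(proj(c,t))
E
```

```text
[234 173  50  18 756] [[0.5007, 0.0557], [0.504, 0.0756], [0.563, 0.0674], [0.5607, 0.0473]] c [0.5321 0.0615 0.03  ] L 0.02 0.06
[236 200  48  14 573] [[0.4991, 0.0253], [0.5016, 0.0413], [0.56, 0.0331], [0.5582, 0.017]] c [0.5297 0.0292 0.03  ] L 0.016 0.059
[245 226  27  14 373] [[0.5083, 0.0051], [0.5415, 0.0013], [0.5397, -0.017], [0.5059, -0.0132]] c [ 0.5238 -0.006   0.03  ] L 0.033 0.018
[0.6043 0.0734 0.007 ]
[ 0.5929 -0.0679  0.007 ]
[0.4713 0.0896 0.007 ]
[ 0.4533 -0.0518  0.007 ]
t 1.93 tcp [0.532  0.0601 0.1619] close dir -6.46 tilt [ 0.002  0.    -1.   ] w 88.2 F [-0.1  0.5  1. ] q [ 0.05 -0.09  1.46  0.    1.77  0.16]
(np.float64(259.332957390142), np.float64(225.7676749795752))
```

Bar centre is about (0.532, 0.0605), length 60 mm, yaw -7°, which matches. I'll descend with the tips at about 14 mm, just above the bar's underside so it can be set on the flat pan, and grip the ends.

{"op": "drive_tool", "data": {"plan": [[[1,0,0.0005,-0.045,-0.5],[1,0,0,-0.045,0],[1,0,0,-0.035,0],[1,0,0,-0.016,0],[1,0,0,-0.006,0],[1,0,0,0,0],[1,0,0,0,0]]]}}

```text
time_s: 2.8
tcp_pos: [0.5328, 0.06, 0.0151]
eef_rot: [2.352, 2.08, 0.003]
contact_force: [0.0, -0.8, 0.2]
width: 0.998
finger_force: 0.0
```

{"op": "drive_tool", "data": {"plan": [[[0.6,0,0,-0.001,0],[0.6,0,0,0,0],[0.6,0,0,0,0],[0.6,0,0,0,0],[0.6,0,0,0,0],[0.6,0,0,0,0]]]}}

```text
time_s: 3.55
tcp_pos: [0.5317, 0.0599, 0.0123]
eef_rot: [-2.354, -2.081, 0.0]
contact_force: [-0.4, 0.3, 0.2]
width: 0.6
finger_force: 0.0
```

```bash
python3 - <<'E'
from h import *
o=st();print(o["finger_force"],proj(bot.read_camera("wrist"),o["tcp_pos"]))
c=bot.read_camera("wrist")["img"];s=bot.read_camera("scene")["img"]
A=cv2.resize(c[130:290,150:370,::-1],(440,320));B=cv2.resize(s[120:230,190:310,::-1],(349,320))
cv2.imwrite("pics/w2.png",cv2.convertScaleAbs(np.hstack([A,B]),alpha=1.7))
E
```

```text
t 3.55 tcp [0.5317 0.0599 0.0123] close dir -7.04 tilt [-0.  0. -1.] w 52.8 F [-0.4  0.3  0.2] q [ 0.05 -0.04  1.68  0.    1.5   0.17]
0.0 (np.float64(259.2002547038323), np.float64(225.75082667711894))
```

View pics/w2.png

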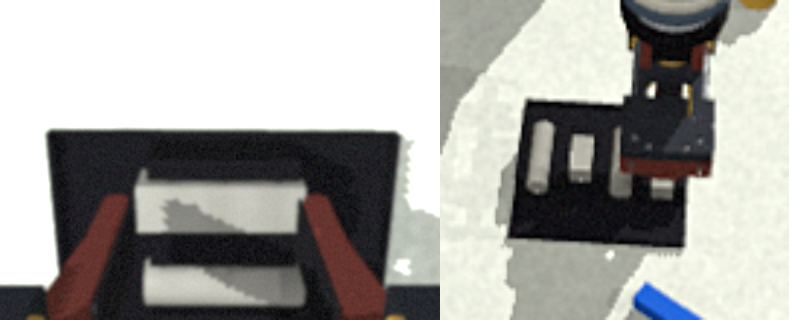

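The wrist picture shows the bar's ends at about (137,205) and (304,205), just inside the fingertips. The opening value isn't linear in mm, so the fingers simply haven't closed enough yet. I'll keep closing.

{"op": "drive_tool", "data": {"plan": [[[0.3,0,0,0,0],[0.3,0,0,0,0],[0.3,0,0,0,0],[0.3,0,0,0,0],[0.3,0,0,0,0]]]}}

```text
time_s: 4.32
tcp_pos: [0.5317, 0.0599, 0.0123]
eef_rot: [-2.354, -2.081, -0.0]
contact_force: [0.3, -0.4, -0.5]
width: 0.3
finger_force: 0.0
```

```bash
python3 - <<'E'
from h import *
o=st();print(o["finger_force"])
c=bot.read_camera("wrist")["img"]
cv2.imwrite("pics/w3.png",cv2.convertScaleAbs(cv2.resize(c[130:330,120:400,::-1],(700,500)),alpha=1.5))
E
```

```text
t 4.33 tcp [0.5317 0.0599 0.0123] close dir -7.04 tilt [ 0.  0. -1.] w 26.4 F [ 0.3 -0.4 -0.5] q [ 0.05 -0.04  1.68  0.    1.5   0.17]
0.0
```

View pics/w3.png

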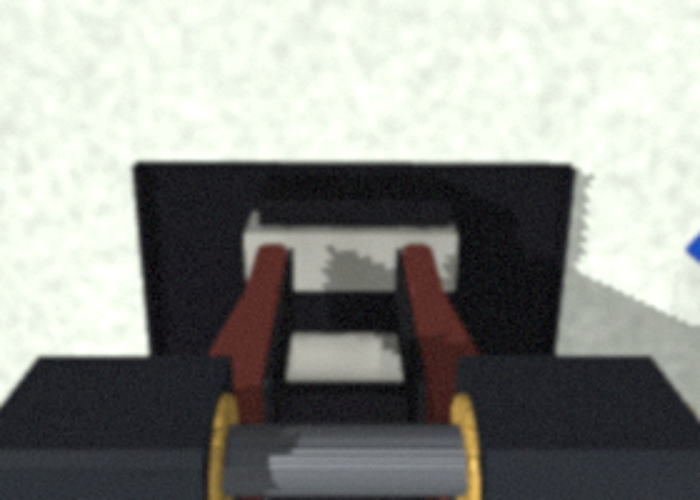

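Fingertips at about (275,250) and (415,250) sit in front of the bar, so they are over it rather than at its ends. No force is felt, so the true height differs from the reported one. I'll compare scale and height using the cameras.

```bash
python3 - <<'E'
from h import *
c=bot.read_camera("wrist");E=c["extrinsics"]
print("f",K(c),"cam",(-E[:3,:3].T@E[:3,3]).round(4),"view",(-E[2,:3]).round(3))
# bar top face corners: crop px (243,230),(458,233) back edge; (246,290),(457,292) front
P=[(120+x/2.5,130+y/2.5) for x,y in [(245,230),(458,233),(457,291),(246,290)]]
for z in (0.03,0.0,-.02):
    w=np.array([ray(c,*p,z) for p in P]);print(z,w.round(4)[:,:2].tolist(),np.linalg.norm(w[0]-w[1]),np.linalg.norm(w[1]-w[2]))
for x,y in [(135,165),(573,165)]:print("tray edge",ray(c,120+x/2.5,130+y/2.5,.007).round(4))
o=st()
# scene cam check of the gripper
s=bot.read_camera("scene");print("tcp in scene",proj(s,o["tcp_pos"]),"bar",proj(s,[.532,.06,.03]))
t=bot.read_camera("top");print("tcp in top",proj(t,o["tcp_pos"]))
E
```

```text
f 274.24801860430057 cam [0.5409 0.1432 0.206 ] view [-0.038 -0.296 -0.955]
0.03 [[0.5046, 0.0738], [0.5631, 0.0656], [0.5614, 0.0478], [0.5018, 0.0556]] 0.059039625014739035 0.01787160239732824
0.0 [[0.4984, 0.062], [0.5668, 0.0524], [0.565, 0.0316], [0.4951, 0.0406]] 0.06910279274047847 0.020917775749668202
-0.02 [[0.4943, 0.0541], [0.5694, 0.0436], [0.5673, 0.0207], [0.4907, 0.0306]] 0.07581157122430476 0.02294855798456149
tray edge [0.4702 0.0899 0.007 ]
tray edge [0.6023 0.0734 0.007 ]
t 4.42 tcp [0.5317 0.0599 0.0123] close dir -7.04 tilt [ 0.  0. -1.] w 26.6 F [ 0.1  0.  -0.4] q [ 0.05 -0.04  1.68  0.    1.5   0.17]
tcp in scene (np.float64(267.2787854500127), np.float64(176.8369835296308)) bar (np.float64(267.5813976047369), np.float64(172.93701289100682))
tcp in top (np.float64(233.41317866016024), np.float64(212.81272185855232))
```

```bash
python3 - <<'E'
from h import *
s=bot.read_camera("scene");i=s["img"]
cv2.imwrite("pics/s4.png",cv2.convertScaleAbs(cv2.resize(i[110:230,200:320,::-1],(600,600),interpolation=cv2.INTER_CUBIC),alpha=1.7))
a=np.radians(-7.04);d=np.array([np.cos(a),np.sin(a),0])
p=np.array([.5317,.0599,0])
for z in (.0123,.03,.045,.06):
    q=p+d*.020+[0,0,z];u=proj(s,q);print(z,(np.array(u)-[200,110])*5)
E
```

```text
0.0123 [334.62274929 369.25884599]
0.03 [335.82719725 349.56548416]
0.045 [336.87759537 332.39091876]
0.06 [337.95639293 314.75200745]
```

View pics/s4.png

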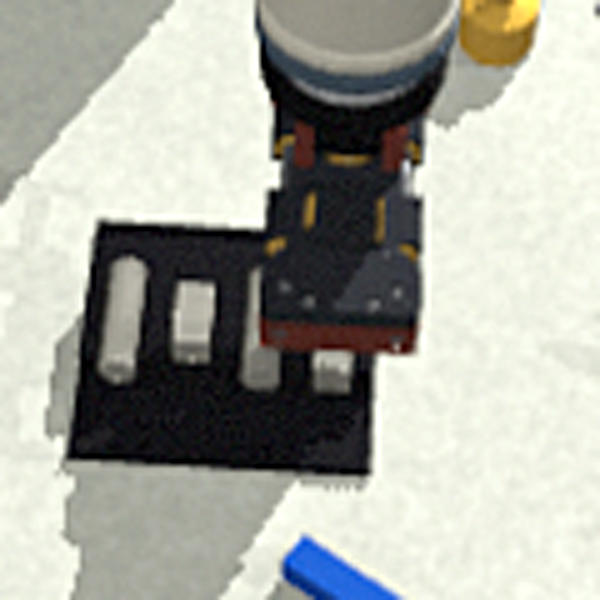

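The body hides the fingertips in the scene view (bar end at (332,370)). The wrist-image scale puts the tips well above the bar's top. The fingers are over the bar, so I'll touch its 30 mm top gently to calibrate the true tip height.

{"op": "drive_tool", "data": {"plan": [[[0.3,0,0,-0.002,0],[0.3,0,0,-0.002,0],[0.3,0,0,0,0]]]}}

```text
time_s: 4.95
tcp_pos: [0.5315, 0.0598, 0.008]
eef_rot: [-2.353, -2.081, 0.001]
contact_force: [0.2, -1.1, -0.4]
width: 0.301
finger_force: 0.0
```

{"op": "drive_tool", "data": {"plan": [[[0.3,0,0,-0.002,0],[0.3,0,0,-0.002,0],[0.3,0,0,0,0]]]}}

```text
time_s: 5.32
tcp_pos: [0.5316, 0.0599, 0.0041]
eef_rot: [-2.353, -2.081, 0.001]
contact_force: [0.1, 0.4, -1.0]
width: 0.3
finger_force: 0.0
```

{"op": "drive_tool", "data": {"plan": [[[0.3,0,0,-0.002,0],[0.3,0,0,0,0]]]}}

```text
time_s: 5.58
tcp_pos: [0.5316, 0.0598, 0.0021]
eef_rot: [-2.354, -2.081, 0.0]
contact_force: [-0.0, 0.4, -0.1]
width: 0.292
finger_force: 0.0
```

{"op": "drive_tool", "data": {"plan": [[[0.3,0,0,-0.002,0],[0.3,0,0,-0.002,0],[0.3,0,0,0,0]]]}}

```text
time_s: 5.95
tcp_pos: [0.5317, 0.0599, -0.0018]
eef_rot: [-2.354, -2.081, 0.0]
contact_force: [-0.0, -0.2, 0.2]
width: 0.296
finger_force: 0.0
```

{"op": "drive_tool", "data": {"plan": [[[0.3,0,0,-0.002,0],[0.3,0,0,0,0]]]}}

```text
time_s: 6.2
tcp_pos: [0.5319, 0.0599, -0.002]
eef_rot: [2.353, 2.081, 0.001]
contact_force: [-3.6, -0.3, 8.6]
width: 0.303
finger_force: 4.3
```

{"op": "drive_tool", "data": {"plan": [[[0.3,0,0,-0.002,0],[0.3,0,0,0,0]]]}}

```text
time_s: 6.45
tcp_pos: [0.5319, 0.0599, -0.0021]
eef_rot: [2.353, 2.08, 0.001]
contact_force: [-9.3, -0.5, 18.9]
width: 0.299
finger_force: 9.1
```

Contact with the bar top (30 mm) came at a reading of -2 mm, so the true tip height is the reading plus 32 mm. I'll raise, open and descend to a reading of -18.5 mm (tips at 13.5 mm).

{"op": "drive_tool", "data": {"plan": [[[0.3,0,0,0.02,0],[1,0,0,0.006,0],[1,0,0,0,0],[1,0,0,0,0],[1,0,0,0,0],[1,0,0,0,0]]]}}

```text
time_s: 7.2
tcp_pos: [0.5314, 0.0598, 0.0198]
eef_rot: [-2.353, -2.08, 0.001]
contact_force: [-0.4, 0.4, 0.5]
width: 0.83
finger_force: 0.0
```

```bash
python3 - <<'E'
from h import *
st();c=bot.read_camera("wrist")
g=c["img"].astype(int).min(2)
f=(g>60).astype(np.uint8);f[:,:180]=0;f[:,330:]=0;f[:170]=0;f[270:]=0
n,l,s,ce=cv2.connectedComponentsWithStats(f)
for i in range(1,n):
    if 400<s[i,4]<6000:
        b=cv2.boxPoints(cv2.minAreaRect(np.argwhere(l==i)[:,::-1].astype(np.float32)))
        w=np.array([ray(c,*p,.03) for p in b]);print(s[i],w[:,:2].round(4).tolist(),"c",w.mean(0).round(4))
E
```

```text
t 7.2 tcp [0.5314 0.0598 0.0198] close dir -7.05 tilt [-0.001 -0.    -1.   ] w 73.0 F [-0.4  0.4  0.5] q [ 0.05 -0.05  1.68  0.    1.52  0.17]
[ 180  170  150   23 3449] [[0.4835, 0.1117], [0.5841, 0.0992], [0.5833, 0.0836], [0.4802, 0.0964]] c [0.5328 0.0977 0.03  ]
[ 219  211   83   31 2029] [[0.5049, 0.0791], [0.5629, 0.0719], [0.5611, 0.0483], [0.501, 0.0558]] c [0.5325 0.0638 0.03  ]
[223 255  78  15 820] [[0.5021, 0.044], [0.5594, 0.0369], [0.5585, 0.0249], [0.5001, 0.0321]] c [0.53   0.0345 0.03  ]
```

{"op": "drive_tool", "data": {"plan": [[[1,0.0005,0.0005,0,0],[1,0,0,-0.012,0],[1,0,0,-0.012,0],[1,0,0,-0.009,0],[1,0,0,-0.0053,0],[1,0,0,0,0],[1,0,0,0,0]]]}}

```text
time_s: 8.12
tcp_pos: [0.5325, 0.0604, -0.0176]
eef_rot: [2.353, 2.081, 0.001]
contact_force: [0.4, 0.5, -0.2]
width: 1.003
finger_force: 0.0
```

{"op": "drive_tool", "data": {"plan": [[[0.6,0,0,0,0],[0.6,0,0,0,0],[0.6,0,0,0,0],[0.6,0,0,0,0],[0.6,0,0,0,0]]]}}

```text
time_s: 8.75
tcp_pos: [0.5323, 0.0604, -0.0178]
eef_rot: [2.354, 2.081, 0.0]
contact_force: [0.0, 0.1, 1.1]
width: 0.682
finger_force: 20.0
```

Gripped at 60 mm with 20 N. I'll lift and carry it to above the pan.

{"op": "drive_tool", "data": {"plan": [[[0.6,0,0,0.005,0],[0.6,0,0,0.015,0],[0.6,0,0,0.03,0],[0.6,0,0,0.04,0],[0.6,0,0,0.03,0],[0.6,0.004,-0.03,0.01,0],[0.6,0.006,-0.045,0,0],[0.6,0.008,-0.05,0,0],[0.6,0.008,-0.05,0,0],[0.6,0.008,-0.05,0,0]]]}}

```text
time_s: 10.0
tcp_pos: [0.5664, -0.1662, 0.1135]
eef_rot: [2.353, 2.08, 0.001]
contact_force: [-0.0, -0.0, 0.5]
width: 0.682
finger_force: 20.0
```

{"op": "drive_tool", "data": {"plan": [[[0.6,0.008,-0.05,0,0],[0.6,0.005,-0.04,0,0],[0.6,0.002,-0.02,0,0],[0.6,0,0,0,0],[0.6,0,0,0,0]]]}}

```text
time_s: 10.62
tcp_pos: [0.5814, -0.2732, 0.1124]
eef_rot: [-2.352, -2.082, -0.001]
contact_force: [0.0, 0.2, -0.5]
width: 0.685
finger_force: 20.0
```

```bash
python3 - <<'E'
from h import *
o=st();print(o["finger_force"])
c=bot.read_camera("wrist")
cv2.imwrite("pics/w5.png",cv2.convertScaleAbs(cv2.resize(c["img"][:,:,::-1],None,fx=1.5,fy=1.5),alpha=1.3))
E
```

```text
t 10.62 tcp [ 0.5814 -0.2732  0.1124] close dir -6.97 tilt [ 0.     0.001 -1.   ] w 60.2 F [ 0.   0.2 -0.5] q [-0.49  0.2   1.24  0.    1.69 -0.37]
20.000022053718567
```

View pics/w5.png

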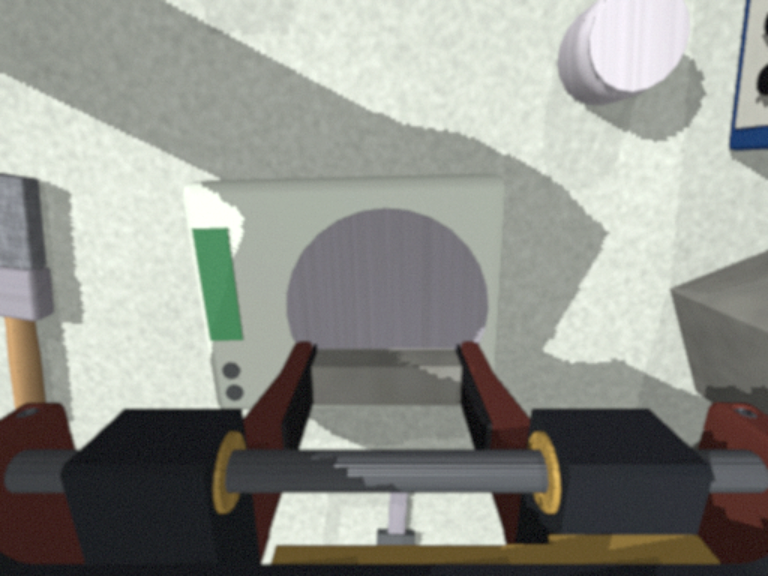

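The bar is held level between the tips (312..465, 350..405). The pan's left edge is at (287,302), right edge at (488,302), top edge at (387,208). I'll work out the pan centre.

```bash
python3 - <<'E'
from h import *
c=bot.read_camera("wrist")
L,R,T=[ray(c,u/1.5,v/1.5,.066) for u,v in [(287,302),(488,302),(387,208)]]
print(L,R,T,"diam",np.linalg.norm(L-R),"c",(L+R)/2, "c from T",T+np.array([-np.sin(np.radians(-7)),np.cos(np.radians(-7)),0])*-.063)
E
```

```text
[ 0.5201177  -0.26113078  0.066     ] [ 0.64277005 -0.27621636  0.066     ] [ 0.5880571  -0.21226538  0.066     ] diam 0.12357658993416314 c [ 0.58144388 -0.26867357  0.066     ] c from T [ 0.58037933 -0.27479578  0.066     ]
```

Pan centre is about (0.581, -0.274), right under the tool. I'll lower to a few mm above first, then go gently.

{"op": "drive_tool", "data": {"plan": [[[0.6,0,0,-0.03,0],[0.6,0,0,-0.025,0],[0.6,0,0,-0.012,0],[0.6,0,0,-0.005,0],[0.6,0,0,0,0],[0.6,0,0,0,0]]]}}

```text
time_s: 11.48
tcp_pos: [0.5818, -0.2749, 0.0414]
eef_rot: [2.352, 2.08, 0.001]
contact_force: [0.4, -0.2, -1.2]
width: 0.68
finger_force: 20.0
```

{"op": "drive_tool", "data": {"plan": [[[0.6,0,0,-0.001,0],[0.6,0,0,-0.001,0],[0.6,0,0,0,0]]]}}

```text
time_s: 11.85
tcp_pos: [0.5812, -0.2746, 0.0379]
eef_rot: [-2.354, -2.081, 0.0]
contact_force: [-0.8, -0.3, -0.8]
width: 0.684
finger_force: 20.0
```

{"op": "drive_tool", "data": {"plan": [[[0.6,0,0,-0.001,0],[0.6,0,0,-0.0005,0],[0.6,0,0,0,0]]]}}

```text
time_s: 12.22
tcp_pos: [0.5812, -0.2746, 0.0364]
eef_rot: [-2.354, -2.081, 0.0]
contact_force: [0.8, -0.3, -0.5]
width: 0.675
finger_force: 20.0
```

{"op": "drive_tool", "data": {"plan": [[[0.6,0,0,-0.0005,0],[0.6,0,0,0,0]]]}}

```text
time_s: 12.48
tcp_pos: [0.5813, -0.2747, 0.0362]
eef_rot: [2.353, 2.081, 0.0]
contact_force: [0.5, 0.4, -0.0]
width: 0.684
finger_force: 20.0
```

{"op": "drive_tool", "data": {"plan": [[[0.6,0,0,-0.0005,0],[0.6,0,0,0,0]]]}}

```text
time_s: 12.72
tcp_pos: [0.5813, -0.2747, 0.0362]
eef_rot: [2.353, 2.081, 0.0]
contact_force: [-2.4, 1.2, 3.8]
width: 0.679
finger_force: 20.0
```

The bar touches the pan at a reading of 36.2 mm, as predicted, with 4 N. I'll let go, then raise.

{"op": "drive_tool", "data": {"plan": [[[0.72,0,0,0.0005,0],[0.8,0,0,0,0],[1,0,0,0,0],[1,0,0,0,0],[1,0,0,0,0],[1,0,0,0,0],[1,0,0,0.01,0],[1,0,0,0.03,0],[1,0,0,0.01,0],[1,0,0,0,0]]]}}

```text
time_s: 13.98
tcp_pos: [0.5818, -0.2749, 0.0874]
eef_rot: [2.352, 2.079, 0.001]
contact_force: [0.1, -0.4, -0.6]
width: 0.999
finger_force: 0.0
```

{"op": "drive_tool", "data": {"plan": [[[1,0,0,0,10],[1,0,0,0,10],[1,0,0,0,10],[1,0,0,0,10],[1,0,0,0,10],[1,0,0,0,10],[1,0,0,0,10],[1,0,0,0,10],[1,0,0,0,10],[1,0,0,0,0]]]}}

```text
time_s: 15.22
tcp_pos: [0.5807, -0.2744, 0.0846]
eef_rot: [-0.195, -3.134, -0.001]
contact_force: [-0.6, 0.9, 0.6]
width: 1.002
finger_force: 0.0
```

```bash
python3 - <<'E'
from h import *
o=st()
c=bot.read_camera("wrist");print("bar end px*1.5",[(np.array(proj(c,np.array([.5813,-.2747,.084])+s*.03*np.array([.9925,-.122,0])))*1.5).round() for s in(-1,1)])
cv2.imwrite("pics/w6.png",cv2.convertScaleAbs(cv2.resize(c["img"][:,:,::-1],None,fx=1.5,fy=1.5),alpha=1.3))
E
```

```text
t 15.22 tcp [ 0.5807 -0.2744  0.0846] close dir 82.87 tilt [-0.002  0.001 -1.   ] w 88.2 F [-0.6  0.9  0.6] q [-0.49  0.21  1.29 -0.    1.65 -1.94]
bar end px*1.5 [array([382., 283.]), array([383., 391.])]
```

View pics/w6.png

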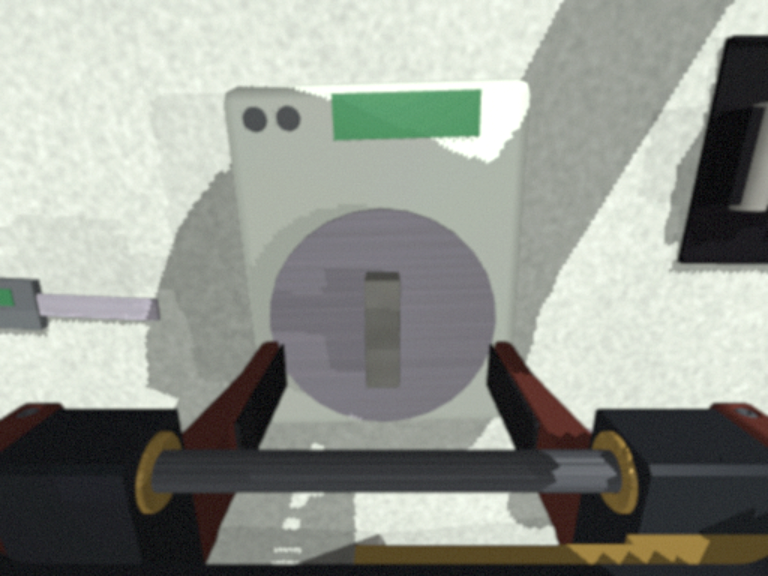

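The bar rests on the pan at (365..400, 280..388), where it was predicted, and the fingers straddle its long sides. I'll descend and grip.

{"op": "drive_tool", "data": {"plan": [[[1,0.0006,-0.0003,-0.02,0],[1,0,0,-0.018,0],[1,0,0,-0.007,0],[1,0,0,-0.003,0],[1,0,0,0,0],[1,0,0,0,0]]]}}

```text
time_s: 16.02
tcp_pos: [0.5822, -0.2752, 0.0389]
eef_rot: [0.193, 3.134, -0.001]
contact_force: [0.2, 1.2, -0.2]
width: 1.0
finger_force: 0.0
```

{"op": "drive_tool", "data": {"plan": [[[0.5,0,0,0,0],[0.3,0,0,0,0],[0.1,0,0,0,0],[0.1,0,0,0,0],[0.1,0,0,0,0],[0.1,0,0,0,0],[0.1,0,0,0,0],[0.1,0,0,0,0],[0.1,0,0,0,0],[0.1,0,0,0,0]]]}}

```text
time_s: 17.27
tcp_pos: [0.5818, -0.275, 0.0381]
eef_rot: [0.193, 3.136, -0.0]
contact_force: [-0.3, 0.2, 0.8]
width: 0.201
finger_force: 20.0
```

Gripped on the long sides at 17.7 mm. On the pan the reading is 38.1 mm, so on the rollers it should be about 2.1 mm. I'll lift and carry it to above the jig at roughly (0.525, 0.263), turning -29°.

{"op": "drive_tool", "data": {"plan": [[[0.1,0,0,0.005,0],[0.1,0,0,0.015,0],[0.1,0,0,0.025,0],[0.1,0,0,0.025,0],[0.1,0,0.02,0.005,0],[0.1,-0.003,0.03,0,-2],[0.1,-0.0045,0.042,0,-3],[0.1,-0.0055,0.05,0,-3],[0.1,-0.0055,0.05,0,-3],[0.1,-0.0055,0.05,0,-3]]]}}

```text
time_s: 18.52
tcp_pos: [0.5568, -0.0301, 0.1125]
eef_rot: [-0.575, -3.088, -0.001]
contact_force: [0.1, 0.9, 0.4]
width: 0.201
finger_force: 20.0
```

{"op": "drive_tool", "data": {"plan": [[[0.1,-0.0055,0.05,0,-3],[0.1,-0.0055,0.05,0,-3],[0.1,-0.0055,0.05,0,-3],[0.1,-0.0055,0.05,0,-3],[0.1,-0.0045,0.042,0,-2],[0.1,-0.004,0.033,0,-1],[0.1,-0.0025,0.021,0,0],[0.1,-0.001,0.01,0,0],[0.1,0,0,0,0],[0.1,0,0,0,0]]]}}

```text
time_s: 19.77
tcp_pos: [0.5241, 0.2721, 0.113]
eef_rot: [0.973, 2.987, -0.001]
contact_force: [-0.6, 0.6, -0.6]
width: 0.202
finger_force: 20.0
```

```bash
python3 - <<'E'
from h import *
o=st();print(o["finger_force"])
c=bot.read_camera("wrist");np.save("w7.npy",c["img"])
cv2.imwrite("pics/w7.png",cv2.convertScaleAbs(cv2.resize(c["img"][100:350,60:460,::-1],(800,500),interpolation=cv2.INTER_CUBIC),alpha=1.8))
E
```

```text
t 19.77 tcp [0.5241 0.2721 0.113 ] close dir 53.9 tilt [ 0. -0. -1.] w 17.8 F [-0.6  0.6 -0.6] q [ 0.42  0.06  1.4  -0.    1.68 -0.52]
19.999846816062927
```

View pics/w7.png

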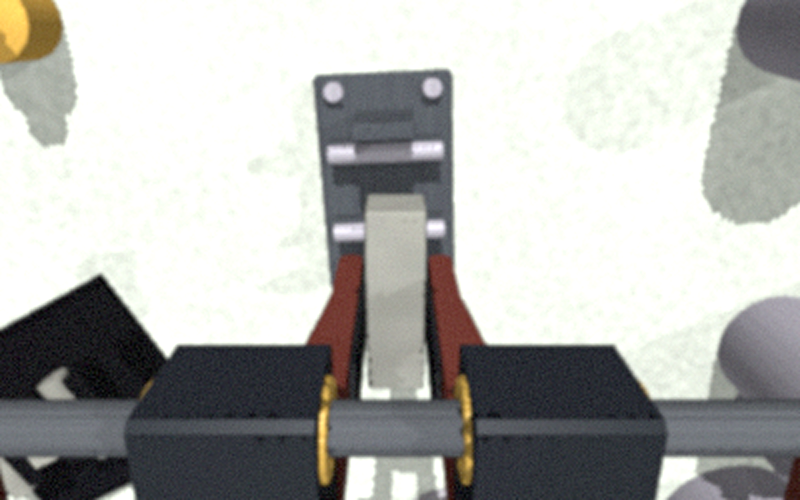

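The wrist view shows the bar level over the lower roller. Rollers run (327,153)–(443,148) and (333,231)–(446,228), and the base corners are at (315,77) and (450,70). The jig looks turned about 2° relative to the bar.

```bash
cat > m.py <<'E'
from h import *
c=bot.read_camera("wrist");top=bot.read_camera("top")
W=lambda x,y,z:ray(c,60+x/2,100+y/2,z)
r=[W(*p,.029) for p in [(327,153),(443,148),(333,231),(446,228)]]
A=(r[0]+r[1])/2;B=(r[2]+r[3])/2
ang=lambda v:np.degrees(np.arctan2(v[1],v[0])).round(2)
print("roller len",np.linalg.norm(r[0]-r[1]).round(4),np.linalg.norm(r[2]-r[3]).round(4),"spacing",np.linalg.norm(A-B).round(4),"seat",((A+B)/2).round(4))
print("angles rollers",ang(r[1]-r[0]),ang(r[3]-r[2]),"axis",ang(A-B))
k=[W(*p,.014) for p in [(315,77),(450,70)]];print("base edge",ang(k[1]-k[0]),np.linalg.norm(k[1]-k[0]).round(4))
L=[W(*p,.014) for p in [(315,77),(331,280),(450,70),(452,255)]];print("base sides",ang(L[0]-L[1]),ang(L[2]-L[3]))
u=((A+B)/2-(k[0]+k[1])/2);print("seat to base end (62mm)",np.linalg.norm(u[:2]).round(4))
o=st()
# top cam corners
q=[ray(top,*p,.014) for p in [(157.8,187.6),(180.2,202.4),(152.8,241.3),(129.8,225)]]
print("top: seat",np.mean(q,0).round(4),"axis",ang(q[0]-q[3]),ang(q[1]-q[2]))
# held bar in wrist
for p in [(369,208),(422,210)]: print("bar far end top",W(*p,.113+.032+.016).round(4))
E
python3 m.py
```

```text
roller len 0.0601 0.0612 spacing 0.0438 seat [0.5231 0.2686 0.029 ]
angles rollers 56.33 55.43 axis 146.71
base edge 56.72 0.0708
base sides 145.92 146.16
seat to base end (62mm) 0.0597
t 19.93 tcp [0.5241 0.2722 0.1131] close dir 53.88 tilt [ 0. -0. -1.] w 17.7 F [-0.4 -0.3  0.6] q [ 0.42  0.06  1.4  -0.    1.68 -0.52]
top: seat [0.5248 0.2647 0.014 ] axis -33.3 -32.27
bar far end top [0.4925 0.287  0.161 ]
bar far end top [0.5018 0.2986 0.161 ]
```

Wrist and top views give the seat within 4 mm of each other, with a consistent wrist bias along its "up" direction that the held bar shows too. Best estimate is (0.525, 0.2665), bar axis 146.3°. I'll move there and lower to just above the cheeks (bar bottom at about 64 mm), then look again.

{"op": "drive_tool", "data": {"plan": [[[0.1,0.001,-0.0055,-0.02,2.3],[0.1,0,0,-0.03,0],[0.1,0,0,-0.02,0],[0.1,0,0,-0.006,0],[0.1,0,0,0,0],[0.1,0,0,0,0]]]}}

```text
time_s: 20.68
tcp_pos: [0.5255, 0.2679, 0.0384]
eef_rot: [0.911, 3.005, 0.002]
contact_force: [0.6, -0.4, -1.1]
width: 0.203
finger_force: 20.0
```

```bash
cat > n.py <<'E'
from h import *
o=st();c=bot.read_camera("wrist");p=o["tcp_pos"];R=Ro.from_rotvec(o["eef_rot"]).as_matrix()
y=R[:,1]*[1,1,0];y/=np.linalg.norm(y);x=np.array([-y[1],y[0],0])  # x: bar axis toward camera
if x[0]>0:x=-x
P=lambda a,b,z:np.array(proj(c,[*(p+a*x+b*y)[:2],z])).round(1)
top=p[2]-.0021+.03+.018
print("pred bar far end top/bottom",P(.03,0,top),P(.03,0,top-.018))
print("pred cheek inner far top",P(.035,0,.056),"outer",P(.043,0,.056),"roller far",P(.022,.025,.030),P(.022,-.025,.030),"base end",P(.062,0,.014),"base corners",P(.062,.037,.014),P(.062,-.037,.014))
g=cv2.cvtColor(c["img"],cv2.COLOR_RGB2GRAY)
u=int(P(.03,0,top)[0]);print("centre col",u)
for du in(-27,-20,0,20,27): print(du,[(v,int(g[v,u+du])) for v in range(110,232,2)])
E
python3 n.py
```

```text
t 20.68 tcp [0.5255 0.2679 0.0384] close dir 56.26 tilt [ 0.002  0.001 -1.   ] w 17.9 F [ 0.6 -0.4 -1.1] q [ 0.41  0.09  1.51  0.    1.55 -0.57]
pred bar far end top/bottom [256.3 210.1] [256.4 200.3]
pred cheek inner far top [256.4 188.3] outer [256.3 176.6] roller far [288.9 195.4] [224.  195.5] base end [256.4 140.6] base corners [303.6 140.6] [209.1 140.7]
centre col 256
-27 [(110, 145), (112, 146), (114, 146), (116, 138), (118, 137), (120, 137), (122, 139), (124, 139), (126, 139), (128, 141), (130, 143), (132, 146), (134, 146), (136, 147), (138, 135), (140, 60), (142, 56), (144, 55), (146, 55), (148, 51), (150, 57), (152, 56), (154, 52), (156, 54), (158, 53), (160, 56), (162, 55), (164, 53), (166, 51), (168, 51), (170, 52), (172, 48), (174, 47), (176, 50), (178, 50), (180, 50), (182, 40), (184, 46), (186, 64), (188, 104), (190, 125), (192, 126), (194, 111), (196, 103), (198, 76), (200, 43), (202, 32), (204, 37), (206, 35), (208, 35), (210, 34), (212, 49), (214, 57), (216, 52), (218, 53), (220, 55), (222, 52), (224, 53), (226, 57), (228, 54), (230, 45)]
-20 [(110, 142), (112, 143
[... 2056 characters left out ...]
)]
27 [(110, 150), (112, 144), (114, 137), (116, 136), (118, 138), (120, 142), (122, 142), (124, 141), (126, 143), (128, 145), (130, 146), (132, 140), (134, 139), (136, 141), (138, 120), (140, 56), (142, 54), (144, 58), (146, 77), (148, 102), (150, 110), (152, 106), (154, 100), (156, 60), (158, 32), (160, 33), (162, 40), (164, 50), (166, 57), (168, 54), (170, 55), (172, 55), (174, 53), (176, 54), (178, 53), (180, 51), (182, 43), (184, 53), (186, 71), (188, 108), (190, 114), (192, 133), (194, 116), (196, 99), (198, 74), (200, 40), (202, 36), (204, 38), (206, 36), (208, 36), (210, 35), (212, 44), (214, 54), (216, 54), (218, 52), (220, 51), (222, 54), (224, 52), (226, 53), (228, 42), (230, 41)]
```

```bash
python3 - <<'E'
from h import *
c=bot.read_camera("wrist");g=cv2.cvtColor(c["img"],cv2.COLOR_RGB2GRAY)
for v in (143,168): print(v,[(u,int(g[v,u])) for u in list(range(202,214))+list(range(297,310))])
print(192,[(u,int(g[192,u])) for u in list(range(214,226))+list(range(285,298))])
for v in(210,222):print(v,[(u,int(g[v,u])) for u in list(range(234,246))+list(range(266,280))])
E
```

```text
143 [(202, 139), (203, 138), (204, 138), (205, 140), (206, 140), (207, 132), (208, 107), (209, 70), (210, 51), (211, 50), (212, 51), (213, 51), (297, 51), (298, 52), (299, 53), (300, 61), (301, 96), (302, 126), (303, 136), (304, 136), (305, 138), (306, 137), (307, 138), (308, 140), (309, 139)]
168 [(202, 132), (203, 130), (204, 131), (205, 131), (206, 136), (207, 135), (208, 135), (209, 118), (210, 80), (211, 50), (212, 48), (213, 54), (297, 53), (298, 49), (299, 62), (300, 101), (301, 137), (302, 147), (303, 142), (304, 141), (305, 142), (306, 143), (307, 145), (308, 147), (309, 147)]
192 [(214, 50), (215, 69), (216, 98), (217, 117), (218, 126), (219, 122), (220, 124), (221, 124), (222, 124), (223, 126), (224, 126), (225, 126), (285, 132), (286, 133), (287, 133), (288, 134), (289, 133), (290, 131), (291, 132), (292, 134), (293, 119), (294, 85), (295, 57), (296, 53), (297, 50)]
210 [(234, 34), (235, 36), (236, 36), (237, 32), (238, 33), (239, 37), (240, 34), (241, 42), (242, 64), (243, 88), (244, 101), (245, 102), (266, 103), (267, 104), (268, 102), (269, 104), (270, 103), (271, 100), (272, 86), (273, 57), (274, 38), (275, 34), (276, 30), (277, 33), (278, 33), (279, 34)]
222 [(234, 47), (235, 53), (236, 40), (237, 37), (238, 34), (239, 35), (240, 35), (241, 37), (242, 64), (243, 88), (244, 101), (245, 103), (266, 100), (267, 101), (268, 100), (269, 102), (270, 102), (271, 99), (272, 87), (273, 60), (274, 52), (275, 50), (276, 53), (277, 51), (278, 53), (279, 48)]
```

Relative to the jig, the bar is about 2 mm right and about 1 mm toward the camera. It is square to within about 0.3°. I'll correct and lower between the cheeks, to about 6 mm above the rollers.

{"op": "drive_tool", "data": {"plan": [[[0.1,0,-0.0025,0,0],[0.1,0,0,-0.008,0],[0.1,0,0,-0.008,0],[0.1,0,0,-0.008,0],[0.1,0,0,-0.004,0],[0.1,0,0,0,0],[0.1,0,0,0,0]]]}}

```text
time_s: 21.65
tcp_pos: [0.525, 0.2652, 0.0094]
eef_rot: [0.912, 3.006, 0.0]
contact_force: [-0.2, -0.3, -0.9]
width: 0.201
finger_force: 20.0
```

```bash
python3 n.py | cut -c1-420 | head -3; python3 - <<'E'
from h import *
c=bot.read_camera("wrist");g=cv2.cvtColor(c["img"],cv2.COLOR_RGB2GRAY)
for u in (250,256,262):print(u,[(v,int(g[v,u])) for v in range(118,224,2)])
for v in (180,):print(v,g[v,205:310].tolist())
for v in (225,):print(v,g[v,230:285].tolist())
E
```

```text
t 21.65 tcp [0.525  0.2652 0.0094] close dir 56.26 tilt [ 0.  0. -1.] w 17.7 F [-0.2 -0.3 -0.9] q [ 0.41  0.1   1.54 -0.    1.5  -0.57]
pred bar far end top/bottom [256.2 210. ] [256.3 200.3]
pred cheek inner far top [256.2 202.2] outer [256.1 188.5] roller far [293.7 208.2] [219.  208.3] base end [256.3 145.1] base corners [310.5 145. ] [202.  145.1]
250 [(118, 142), (120, 144), (122, 143), (124, 141), (126, 138), (128, 134), (130, 137), (132, 138), (134, 144), (136, 147), (138, 148), (140, 138), (142, 65), (144, 57), (146, 56), (148, 54), (150, 56), (152, 54), (154, 56), (156, 56), (158, 58), (160, 56), (162, 53), (164, 56), (166, 56), (168, 56), (170, 51), (172, 45), (174, 47), (176, 44), (178, 43), (180, 47), (182, 42), (184, 43), (186, 53), (188, 54), (190, 54), (192, 54), (194, 53), (196, 51), (198, 47), (200, 44), (202, 44), (204, 64), (206, 104), (208, 98), (210, 101), (212, 102), (214, 100), (216, 102), (218, 101), (220, 102), (222, 105)]
256 [(118, 139), (120, 143), (122, 146), (124, 144), (126, 143), (128, 142), (130, 139), (132, 139), (134, 143), (136, 148), (138, 149), (
[... 1057 characters left out ...]
220, 103), (222, 100)]
180 [135, 120, 82, 54, 51, 52, 53, 54, 55, 53, 53, 55, 51, 51, 50, 53, 51, 50, 54, 53, 52, 51, 51, 50, 51, 50, 51, 46, 50, 44, 44, 43, 46, 47, 48, 47, 46, 45, 44, 46, 44, 48, 45, 42, 45, 47, 49, 44, 46, 44, 45, 45, 45, 44, 46, 47, 47, 45, 45, 47, 45, 45, 46, 45, 47, 47, 42, 44, 43, 46, 42, 48, 46, 47, 45, 47, 46, 50, 51, 52, 54, 55, 53, 53, 53, 55, 55, 54, 56, 54, 56, 57, 51, 53, 55, 50, 55, 50, 54, 55, 56, 52, 50, 60, 93]
225 [49, 45, 47, 50, 49, 46, 42, 35, 36, 32, 34, 40, 65, 92, 102, 106, 104, 105, 102, 104, 104, 104, 104, 103, 102, 100, 102, 102, 102, 100, 100, 100, 101, 103, 100, 100, 101, 100, 100, 99, 103, 97, 84, 55, 38, 34, 34, 37, 40, 48, 48, 45, 43, 46, 45]
```

At cheek height, the bar-to-cheek gap is about 3.8 mm instead of 5, so I'll shift 1.2 mm away along the axis. Then I'll lower gently onto the rollers.

{"op": "drive_tool", "data": {"plan": [[[0.1,0.001,-0.0007,0,0],[0.1,0,0,-0.002,0],[0.1,0,0,-0.002,0],[0.1,0,0,-0.0015,0],[0.1,0,0,0,0],[0.1,0,0,0,0]]]}}

```text
time_s: 22.5
tcp_pos: [0.5258, 0.2644, 0.0035]
eef_rot: [-0.912, -3.006, 0.0]
contact_force: [-0.4, 0.6, -0.1]
width: 0.203
finger_force: 20.0
```

{"op": "drive_tool", "data": {"plan": [[[0.1,0,0,-0.001,0],[0.1,0,0,0,0]]]}}

```text
time_s: 22.75
tcp_pos: [0.5257, 0.2644, 0.0024]
eef_rot: [-0.912, -3.006, 0.0]
contact_force: [-0.2, -0.7, -0.1]
width: 0.204
finger_force: 20.0
```

{"op": "drive_tool", "data": {"plan": [[[0.1,0,0,-0.0005,0],[0.1,0,0,0,0]]]}}

```text
time_s: 23.0
tcp_pos: [0.5259, 0.2644, 0.002]
eef_rot: [0.912, 3.006, 0.0]
contact_force: [0.3, 0.4, -1.3]
width: 0.203
finger_force: 20.0
```

{"op": "drive_tool", "data": {"plan": [[[0.1,0,0,-0.0005,0],[0.1,0,0,0,0]]]}}

```text
time_s: 23.25
tcp_pos: [0.5259, 0.2644, 0.0019]
eef_rot: [0.912, 3.006, 0.0]
contact_force: [-1.0, -1.0, 3.6]
width: 0.203
finger_force: 20.0
```

{"op": "drive_tool", "data": {"plan": [[[0.1,0,0,-0.0005,0],[0.1,0,0,0,0]]]}}

```text
time_s: 23.5
tcp_pos: [0.5259, 0.2644, 0.0019]
eef_rot: [0.912, 3.006, 0.0]
contact_force: [-3.3, -1.3, 5.6]
width: 0.205
finger_force: 20.0
```

```bash
python3 -c "
from h import *
st()
c=bot.read_camera('wrist');g=cv2.cvtColor(c['img'],cv2.COLOR_RGB2GRAY)
print([(v,int(g[v,254:260].mean())) for v in range(136,146)],[(v,int(g[v,254:260].mean())) for v in range(180,214)])"
```

```text
t 23.5 tcp [0.5259 0.2644 0.0019] close dir 56.26 tilt [ 0.  0. -1.] w 18.0 F [-3.3 -1.3  5.6] q [ 0.41  0.11  1.55 -0.    1.48 -0.57]
[(136, 149), (137, 148), (138, 148), (139, 144), (140, 123), (141, 82), (142, 55), (143, 56), (144, 58), (145, 57)] [(180, 47), (181, 46), (182, 46), (183, 45), (184, 46), (185, 46), (186, 48), (187, 52), (188, 57), (189, 56), (190, 54), (191, 54), (192, 54), (193, 54), (194, 55), (195, 54), (196, 55), (197, 54), (198, 53), (199, 52), (200, 46), (201, 45), (202, 42), (203, 40), (204, 43), (205, 48), (206, 57), (207, 64), (208, 68), (209, 68), (210, 70), (211, 75), (212, 81), (213, 91)]
```

Seated on the rollers at the predicted height with a light 4–6 N. I'll release and rise straight up.

{"op": "drive_tool", "data": {"plan": [[[0.1,0,0,0.001,0],[0.24,0,0,0,0],[0.3,0,0,0,0],[0.5,0,0,0,0],[0.6,0,0,0,0],[0.6,0,0,0,0],[0.6,0,0,0.01,0],[0.6,0,0,0.03,0],[0.6,0,0,0.04,0],[0.6,0,0,0.04,0]]]}}

```text
time_s: 24.8
tcp_pos: [0.5258, 0.2643, 0.124]
eef_rot: [0.912, 3.006, 0.001]
contact_force: [1.1, 0.1, -0.0]
width: 0.597
finger_force: 0.0
```

{"op": "drive_tool", "data": {"plan": [[[0.6,0.03,-0.02,0.02,0],[0.6,0.03,-0.02,0,0],[0.6,0,0,0,0],[0.6,0,0,0,0]]]}}

```text
time_s: 25.3
tcp_pos: [0.5853, 0.2247, 0.1421]
eef_rot: [-0.912, -3.006, -0.0]
contact_force: [-0.4, -0.2, 1.1]
width: 0.6
finger_force: 0.0
```

```bash
cat > v.py <<'E'
from h import *
o=st();c=bot.read_camera("wrist");g=cv2.cvtColor(c["img"],cv2.COLOR_RGB2GRAY)
S=np.array([.5258,.2644,0]);a=np.radians(146.26)
x=np.array([np.cos(a),np.sin(a),0]);y=np.array([x[1],-x[0],0])
# rectified metric views of planes z=.048 (bar top) , .056 (cheek tops), .030 (rollers), 0.5 mm/px
def rect(z):
    pts=[];dst=[]
    for i,j in [(-.07,-.045),(.07,-.045),(.07,.045),(-.07,.045)]:
        pts.append(proj(c,S+i*x+j*y+[0,0,z]));dst.append(((i+.07)*2000,(j+.045)*2000))
    return cv2.warpPerspective(g,cv2.getPerspectiveTransform(np.float32(pts),np.float32(dst)),(281,181),flags=cv2.INTER_CUBIC)
r=rect(.048)
print("bar/cheek along x (mm:grey), top plane"," ".join(f"{(k-140)/2:.0f}:{int(r[80:101,k].mean())}" for k in range(30,252,2)))
for k in (104,140,176):print("across at x",(k-140)/2," ".join(f"{(j-90)/2:.1f}:{int(r[j,k-4:k+5].mean())}" for j in range(60,122,2)))
r=rect(.030)
for j in (50,130):print("rollers along x at y",(j-90)/2," ".join(f"{(k-140)/2:.0f}:{int(r[j-6:j+7,k].mean())}" for k in range(70,212,2)))
r=rect(.056);print("cheek plane"," ".join(f"{(k-140)/2:.0f}:{int(r[70:111,k].mean())}" for k in range(40,242,2)))
E
python3 v.py
```

```text
t 25.3 tcp [0.5853 0.2247 0.1421] close dir 56.25 tilt [-0.001  0.    -1.   ] w 52.8 F [-0.4 -0.2  1.1] q [ 0.31  0.16  1.24  0.    1.74 -0.67]
bar/cheek along x (mm:grey), top plane -55:107 -54:104 -53:100 -52:91 -51:72 -50:50 -49:39 -48:39 -47:40 -46:40 -45:41 -44:41 -43:40 -42:43 -41:48 -40:57 -39:60 -38:62 -37:62 -36:63 -35:63 -34:61 -33:56 -32:48 -31:35 -30:25 -29:28 -28:48 -27:83 -26:108 -25:112 -24:110 -23:109 -22:109 -21:109 -20:109 -19:107 -18:106 -17:106 -16:107 -15:107 -14:107 -13:108 -12:109 -11:109 -10:110 -9:111 -8:111 -7:112 -6:111 -5:111 -4:111 -3:111 -2:110 -1:110 0:109 1:108 2:108 3:108 4:108 5:109 6:109 7:109 8:112 9:114 10:114 11:114 12:115 13:114 14:114 15:114 16:114 17:114 18:115 19:115 20:115 21:116 22:116 23:115 24:116 25:117 26:117 27:115 28:105 29:91 30:80 31:76 32:63 33:46 34:37 35:35 36:32 37:31 38:36 39:51 40:62 41:64 42:64 43:66 44:65 45:65 46:63 47:62 48:64 49:65 50:65 51:65 52:65 53:65 54:66 55:65
across at x -18.0 -15.0:115 -14.0:115 -13.0:115 -12.0:114 -11.0:114 -10.0:114 -9.0:106 -8.0:97 -7.0:98 -6.0:104 -5.0:105 -4.0:106 -3.0:106 -2.0:107 -1.0:107 
[... 1642 characters left out ...]
34:62 35:63
cheek plane -50:88 -49:66 -48:46 -47:40 -46:40 -45:40 -44:41 -43:41 -42:40 -41:40 -40:45 -39:53 -38:60 -37:61 -36:62 -35:63 -34:63 -33:62 -32:58 -31:50 -30:42 -29:32 -28:33 -27:45 -26:73 -25:95 -24:100 -23:99 -22:98 -21:99 -20:101 -19:103 -18:104 -17:106 -16:109 -15:111 -14:111 -13:109 -12:106 -11:102 -10:100 -9:100 -8:101 -7:100 -6:100 -5:100 -4:100 -3:100 -2:99 -1:99 0:98 1:98 2:98 3:98 4:98 5:99 6:100 7:99 8:101 9:102 10:102 11:103 12:104 13:104 14:104 15:103 16:103 17:103 18:104 19:106 20:108 21:110 22:110 23:110 24:110 25:111 26:110 27:105 28:93 29:79 30:72 31:65 32:50 33:39 34:36 35:33 36:31 37:33 38:46 39:60 40:63 41:64 42:64 43:65 44:65 45:63 46:62 47:64 48:65 49:65 50:65
```

The bar is square to the rollers. Its end gaps are about 3.2 mm and 5.7 mm, so it is within about 1 mm of centred and clear of both cheeks. The gripper is clear and open, so I'll hand in.

```bash
python3 -c "
from cell import bot
print(bot.hand_in())"
```

```text
the job is handed in; nothing more can be done
None
```

The bar was weighed on the balance pan, then picked up by its long sides and left resting square across both jig rollers, within about 1 mm of centred by camera; the job is handed in at about 25 s, with no verdict returned and the other three pieces not touched.

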